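Lay the kit cartons down into the lamp unit's bays and switch it on

ROBOT

A 6-joint arm with a two-finger parallel gripper is mounted at the origin on the work surface. World frame = base frame: x ahead of the robot, y to its left, z up, the work surface at z = 0. Lengths are in m, angles in degrees, forces in N, time in s.
With the tool pointing down it reaches from about 0.35 to 0.875 m from the base axis. Payload 4.2 kg.
Tool frame: the origin (TCP) lies between the finger pads; the fingertips stand 25 mm ahead of it and the grasp point (between the pads) lies 6 mm ahead of it (r.tips_ahead is the distance from the TCP to the fingertips, in m); z points along the fingers, y is the direction in which the jaws open and shut (so a half turn about z gives the same grasp; the last joint's range is limited). The gripper opens to 87 mm and grips with 3 to 60 N. Pads are 19 mm wide; open, the fingers measure 117 mm over their backs; the gripper's body (75 mm by 190 mm) begins 51 mm behind the grasp point.
Start: joints at [-62.074, 22.042, 0.453, 0, -68.411, -14.817], TCP at [0.142, -0.609, 0.248] pointing down, gripper open.
Joint ranges: [-179.83, 179.83], [-69.29, 118.12], [-61.27, 80.66], [-181.25, 117.63], [-171.15, -9.14], [-177.46, 177.46]. Speed limits (degrees/s): [159.86, 159.86, 180, 180, 180, 180].

INTERFACE

Orientations are given as a 3x3 rotation matrix whose columns are the frame's x, y, z axes.
In Python, from station import r, vision, finish_job gives the robot as it stands.
- The arm moves only by the shell command python3 -m jog 'ROWS'. ROWS is a JSON object of lists of equal length, an entry for each row: "rot": the turn, a rotation vector about the world's x, y, z in degrees, a list of three; "delta_pos": the shift along the world's x, y, z in mm, a list of three; "grip": the opening in per cent of the stroke, from 0 (shut) to 100 (fully open). A call has 1 to 10 rows; each row shifts and turns the commanded pose from where the row before left it; what a row does not reach is not made up. A row lasts 1/12 s, in which the tool goes at most 41.7 mm and 7.16 degrees, less where a joint would pass 70% of its speed; a pose out of reach is approached as far as the arm can. A call with a gripper value outside its range is refused whole. The fingers move at their own pace and stop on an object; the grip force is fixed at half the most. Time passes only in rows, so rows that do not move let the fingers close. It gives the time, the measured TCP pose, the force and the opening at its end, in the units of the state.
- r.sense(): the state, without advancing time (a new reading comes with each control period).
- vision.capture(name): name is "scene" or "top" or "wrist"; returns a dict with "frame" (420x560x3 uint8, red, green, blue), "K" (3x3 intrinsics, pixels), "xyz" and "orientation" of the camera in the world. Camera axes: x right, y up, looking along -z (the intrinsics and any distortion apply to the point x, -y, -z); pixel columns grow to the right and rows downward; lengths in m; the calibration is good to about 2 mm. The wrist camera is an equidistant fisheye: a pixel r from the principal point sees the ray r / f radians off the axis. A picture is of the moment at which its call begins. There is no depth.
- finish_job(): hands the job in, once; it reports no verdict.
The state is a dict: "time_s": time; "joints": joint angles; "joint_velocities": joint speeds; "effort": joint torques, N m; "tcp_pos": TCP position; "ee_rot": TCP orientation; "wrist_force": force on the tool from outside, world axes, zero at the start; "moment": the same for the moment, N m; "gripper_width": opening from 0.0 (shut) to 1.0 (fully open).
Only numpy, scipy, OpenCV 4.12 (cv2) and the standard library are available. Lean on these libraries where they do the work, as an engineer would, in place of code of your own. Each camera call takes 0.05 s, during which the arm holds its last target. There are 200 camera calls.

TASK

Load every tall kit carton on the bench into the decontamination unit: stand it with its base against the deck's front edge, push its top so that it tips onto a broad face on the deck, and slide it lengthwise under the hood into a bay of its own until its outer end is flush with the hood's front edge. When all of them are home, push the lamp lever fully over, away from the robot; do not knock over or shove aside the other things on the bench.

Things in the scene. Friction and masses are not known exactly. Their poses are not given: they have to be found in the camera images.
- cartonA: plain brown kit carton, rigid, 60 (own x) x 90 (y) x 130 mm (z), 0.3 kg, mass centre 40 mm above its foot; one of three alike, 2 or 3 present; origin under its foot. Starts upright (z up). Standing, it is gripped from above across the 60 mm; lying on a broad face (90 x 130) it is too wide to grip. Foot against the deck edge, pushed high on a broad face, it topples past some 45 degrees of lean
- cartonB: plain brown kit carton, rigid, 60 (own x) x 90 (y) x 130 mm (z), 0.3 kg, mass centre 40 mm above its foot; one of three alike, 2 or 3 present; origin under its foot. Starts upright (z up). Standing, it is gripped from above across the 60 mm; lying on a broad face (90 x 130) it is too wide to grip. Foot against the deck edge, pushed high on a broad face, it topples past some 45 degrees of lean
- cartonC: plain brown kit carton, rigid, 60 (own x) x 90 (y) x 130 mm (z), 0.3 kg, mass centre 40 mm above its foot; one of three alike, 2 or 3 present; origin under its foot. Starts upright (z up). Standing, it is gripped from above across the 60 mm; lying on a broad face (90 x 130) it is too wide to grip. Foot against the deck edge, pushed high on a broad face, it topples past some 45 degrees of lean
- cartonA_mid (a point): centre of that carton, 65 mm along its z from its origin; 40 mm above the bench when it lies flat on the deck
- cartonB_mid (a point): centre of that carton, 65 mm along its z from its origin; 40 mm above the bench when it lies flat on the deck
- cartonC_mid (a point): centre of that carton, 65 mm along its z from its origin; 40 mm above the bench when it lies flat on the deck
- unit: fixed lamp unit: steel deck 374 mm wide (y), 280 mm deep (x), top 10 mm above the bench, white hood over its rear. Origin at bench level, middle of the deck's front edge (the stop, facing the robot); x level into the hood. Deck open to x = 130 mm, the hood's front edge. Roof top 94 mm above the bench; grey lamp housing from x = 210 mm on, 139 mm high. Place and yaw vary
- bay0 (a point): mouth of the right (-y) bay: middle of its width, on the deck's top, at the hood's front edge (unit x = 130, y = -122 mm). The bay is 114 mm wide between 8 mm walls, 72 mm high, and 138 mm deep to a 16 mm high stop bar. A carton lying home has its centre 57 mm (12 mm proud) to 73 mm (at the bar) in from here; 65 mm is flush
- bay1 (a point): mouth of the middle bay: middle of its width, on the deck's top, at the hood's front edge (unit x = 130, y = 0 mm). The bay is 114 mm wide between 8 mm walls, 72 mm high, and 138 mm deep to a 16 mm high stop bar. A carton lying home has its centre 57 mm (12 mm proud) to 73 mm (at the bar) in from here; 65 mm is flush
- bay2 (a point): mouth of the left (+y) bay: middle of its width, on the deck's top, at the hood's front edge (unit x = 130, y = 122 mm). The bay is 114 mm wide between 8 mm walls, 72 mm high, and 138 mm deep to a 16 mm high stop bar. A carton lying home has its centre 57 mm (12 mm proud) to 73 mm (at the bar) in from here; 65 mm is flush
- lamp_lever (a joint): lamp lever: steel rod with a black ball on a grey block on the unit's left (+y) side, hinge at unit x = 100, y = 232 mm, 34 mm above the bench; ball 80 mm from the hinge. 0 = leaning 0.5 rad to the front (off), 1.0 rad = leaning 0.5 rad to the unit's +x (on, end stop); starts between 0 and 0.15; light friction, stays where it is left
- lamp_lever_tip (a point): centre of the lever's black ball (26 mm across), about 104 mm above the bench at either end of its travel, 114 mm when upright; it travels 77 mm along the unit's x
- jar: amber screw-lid jar, 68 mm across, 110 mm tall; a bystander, loose, to be left alone; origin at the middle of its underside
- dish: clear culture dish with its lid, 90 mm across, 16 mm tall; a bystander, loose, to be left alone; origin at the middle of its underside
- spatula: steel spatula lying flat, 180 mm long; a bystander, loose, to be left alone; origin at the middle of its underside
- flask: clear bottle, 72 mm across, 170 mm tall; a bystander, loose, to be left alone; origin at the middle of its underside
- beaker: clear beaker, 84 mm across, 100 mm tall; a bystander, loose, to be left alone; origin at the middle of its underside
Not all that is in view belongs to the job. What is shaped like the cartonB but turquoise is not meant.

How it is judged (in metres and radians):
On the way, in this order (a step that is already met when the one before it is completed fails the run):
1. every carton present lies flat on a broad face, home in a bay under the hood (x of cartonA_mid in the frame of unit between 0.183 and 0.215 m and y of cartonA_mid in the frame of unit between -0.19 and 0.19 m and z of cartonA_mid in the frame of unit between 0.033 and 0.049 m and angle between the x axis of each of cartonA, cartonB, cartonC and the z axis of unit, either way round below 0.12 rad and angle between the z axis of each of cartonA, cartonB, cartonC and the x axis of unit, either way round below 0.25 rad and x of cartonB_mid in the frame of unit between 0.183 and 0.215 m and y of cartonB_mid in the frame of unit between -0.19 and 0.19 m and z of cartonB_mid in the frame of unit between 0.033 and 0.049 m and x of cartonC_mid in the frame of unit between 0.183 and 0.215 m and y of cartonC_mid in the frame of unit between -0.19 and 0.19 m and z of cartonC_mid in the frame of unit between 0.033 and 0.049 m), for 0.2 s.
2. the lamp lever is pushed fully over (value of joint lamp_lever above 0.85 rad), for 0.2 s.
At the end, for the whole second after the job is handed in: Every carton present lies flat on a broad face (within 0.12 rad) on the deck in a bay, its 130 mm length along the unit's x (within 0.25 rad), its outer end at most 12 mm proud of the hood's front edge, at rest; the lamp lever stands beyond 0.85 of its 1.0 rad (all of step 1 and linear speed of each of cartonA, cartonB, cartonC below 0.02 m/s and value of joint lamp_lever above 0.85 rad); the robot touches nothing.
It fails at once if a bystander is knocked over or shoved more than 60 mm (distance of any of jar, dish, spatula, flask, beaker from where it was at the start of the episode above 0.06 m or angle between any of jar, flask, beaker's own z axis and vertical above 0.6 rad).
Of cartonA, cartonB, cartonC only 2 to 3 are there at a start; the rules pass over those that are not, and their reading is None.
At some moment in a run one of cartonA, cartonB, cartonC may be knocked a few centimetres aside while the robot is not near it.
Once in a run the grip may slacken for a moment while it holds something.
It also fails if it takes over 210 s, if anything falls off the work surface, if the arm or the gripper's body presses on something with over 40 N, if the wrist force passes 120 N, or if a joint passes its speed limit or range.

## Working session

There is one attempt and no reset: what is moved stays moved. The work goes in short steps, Python scripts to look and compute and a shell command to move; the robot and the scene stay as the last step left them, time stands still between calls to the robot, and variables do not carry over. Pictures are saved under pics/ and viewed, about 12 in all and at most 16, crops included, and the job is handed in when it is done.

```bash
ls; mkdir -p pics; python3 - <<'E'
from station import r, vision
import cv2,json
for n in("top","scene"):
    c=vision.capture(n); cv2.imwrite(f"pics/{n}0.png",c["frame"][:,:,::-1]); print(n,c["K"],c["xyz"],c["orientation"])
s=r.sense();print(s)
E
```

```text
pics
top [[413.25101546   0.         278.26811224]
 [  0.         413.25101546 211.11136019]
 [  0.           0.           1.        ]] [ 0.28892089 -0.00199855  1.48233428] [[ 7.30962022e-04  9.89001793e-01 -1.47901723e-01]
 [-9.99870536e-01 -1.65456220e-03 -1.60054415e-02]
 [-1.60741229e-02  1.47894274e-01  9.88872543e-01]]
scene [[420.82090032   0.         283.84882623]
 [  0.         420.82090032 211.19928637]
 [  0.           0.           1.        ]] [ 1.35867403 -0.21029816  1.02335303] [[ 0.2192827  -0.70142094  0.67817679]
 [ 0.97554558  0.14691925 -0.16347955]
 [ 0.01503076  0.6974406   0.71648495]]
{'time_s': 0.1, 'joints': array([-6.20735778e+01,  2.20862543e+01,  3.86945059e-01, -2.51854699e-02,
       -6.84098425e+01, -1.48180265e+01]), 'joint_velocities': array([ 0.11635938, -0.13198358,  0.06299342,  0.08460626, -0.01562236,
       -0.00278008]), 'effort': array([-5.50342372e-05, -3.91689062e+01,  1.87935555e+01,  4.23192143e+00,
        1.34691037e-02, -6.94691153e-05]), 'tcp_pos': array([ 0.1416697 , -0.60823077,  0.24656581]), 'ee_rot': array([[-9.73979479e-01, -2.26635595e-01, -5.31060697e-04],
       [-2.26636199e-01,  9.73977679e-01,  1.87460524e-03],
       [ 9.23889901e-05,  1.94618461e-03, -9.99998102e-01]]), 'wrist_force': array([-0.15020246,  0.43959856,  0.0720553 ]), 'moment': array([ 0.0352686 ,  0.07395778, -0.00369082]), 'gripper_width': 1.0010066122628443}
```

View pics/top0.png

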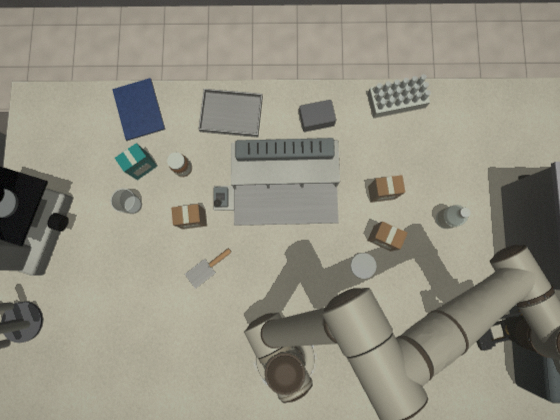

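View pics/scene0.png

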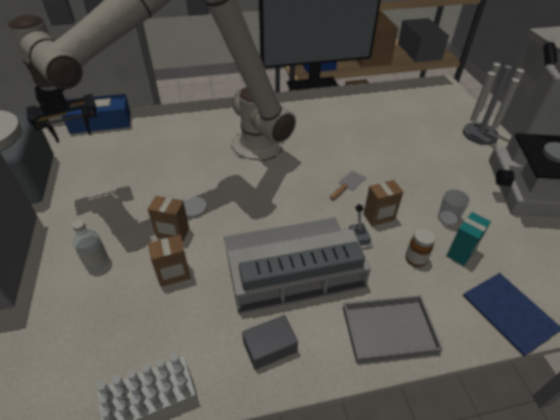

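The top view shows the unit at about (285,185), with its front edge at row ~224, and the lever at (221,197). The three brown cartons are at (187,216), (387,188) and (388,235). The flask is at (455,216), dish (363,266), spatula (208,268), jar (178,163) and beaker (127,200). I'll enlarge it for corner readings.

```bash
python3 - <<'E'
import cv2
im=cv2.imread("pics/top0.png")
a=cv2.resize(im[130:290,160:420],None,fx=3,fy=3,interpolation=cv2.INTER_CUBIC)
cv2.imwrite("pics/crop0.png",a)
E
```

```text
(no output)
```

View pics/crop0.png

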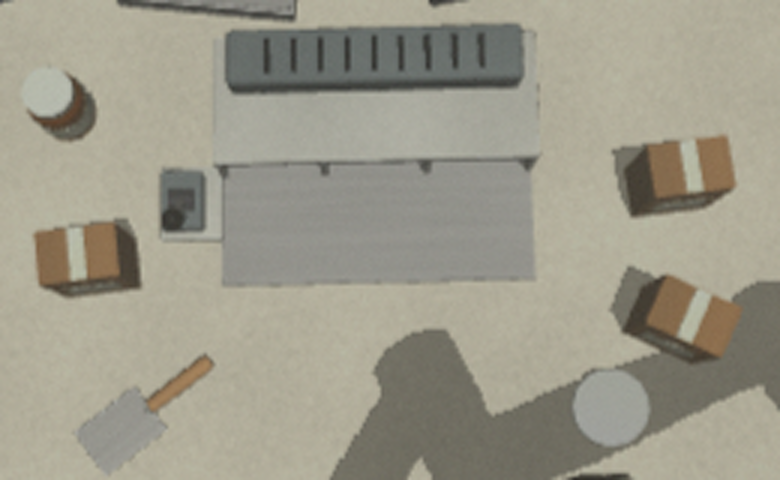

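```bash
cat > h.py <<'E'
import numpy as np, cv2
from station import r, vision
def px2w(c,uv,z):
    uv=np.atleast_2d(np.array(uv,float)); K=c["K"]; R=np.array(c["orientation"]); o=np.array(c["xyz"])
    d=np.c_[(uv[:,0]-K[0,2])/K[0,0],-(uv[:,1]-K[1,2])/K[1,1],-np.ones(len(uv))]@R.T
    return o+d*((z-o[2])/d[:,2])[:,None]
def w2px(c,P):
    p=(np.atleast_2d(P)-np.array(c["xyz"]))@np.array(c["orientation"]); K=c["K"]
    return np.c_[K[0,0]*p[:,0]/-p[:,2]+K[0,2], K[1,1]*p[:,1]/p[:,2]+K[1,2]]
E
python3 - <<'E'
from h import *
np.set_printoptions(precision=4,suppress=True)
c=vision.capture("top")
f=lambda q:(np.array(q,float)+.5)/3-.5+[160,130]
for n,q in dict(L=[(35,234),(115,222),(123,280),(42,289)],R1=[(648,146),(730,137),(735,187),(653,199)],R2=[(666,275),(742,306),(719,356),(643,325)]).items():
    p=px2w(c,f(q),.13); print(n,p.mean(0)[:2],"sides",[round(np.linalg.norm(p[i]-p[(i+1)%4]),4) for i in range(4)])
    for a,b in((0,1),(3,2)): d=p[b]-p[a]; print("  long axis deg",np.degrees(np.arctan2(d[1],d[0])))
d=px2w(c,f([(223,285),(535,279)]),.01);h=px2w(c,f([(215,165),(539,157)]),.094)
print("deck",d,np.linalg.norm(d[0]-d[1]),d.mean(0)); print("hood",h,np.linalg.norm(h[0]-h[1]))
for p in(d,h): v=p[0]-p[1]; print("yaw",np.degrees(np.arctan2(v[1],v[0]))-90)
print("ball",px2w(c,f([(172,218)]),.104)); print("jar top",px2w(c,f([(48,94)]),.11)); print("dish",px2w(c,f([(611,407)]),.016)); print("flask top", px2w(c,[(463,212)],.17)); print("spat",px2w(c,f([(78,435),(108,472),(210,358)]),.005))
E
```

```text
L [0.4785 0.3262] sides [np.float64(0.0896), np.float64(0.0657), np.float64(0.0898), np.float64(0.0622)]
  long axis deg -81.4530522813227
  long axis deg -83.68503481704349
R1 [ 0.5771 -0.3522] sides [np.float64(0.0917), np.float64(0.0567), np.float64(0.0917), np.float64(0.06)]
  long axis deg -83.76194178825045
  long axis deg -81.67661815675902
R2 [ 0.4123 -0.3468] sides [np.float64(0.0881), np.float64(0.0608), np.float64(0.0876), np.float64(0.061)]
  long axis deg -112.7839645346131
  long axis deg -112.59867081663464
deck [[ 0.4602  0.1808  0.01  ]
 [ 0.467  -0.192   0.01  ]] 0.3729068899204575 [ 0.4636 -0.0056  0.01  ]
hood [[ 0.5887  0.1819  0.094 ]
 [ 0.597  -0.1886  0.094 ]] 0.3705911842357549
yaw 1.0417124050278375
yaw 1.2851150989244644
ball [[0.5255 0.2282 0.104 ]]
jar top [[0.6688 0.3728 0.11  ]]
dish [[ 0.3154 -0.2768  0.016 ]]
flask top [[ 0.4814 -0.5696  0.17  ]]
spat [[0.2825 0.3502 0.005 ]
 [0.2395 0.3133 0.005 ]
 [0.3733 0.1955 0.005 ]]
```

```bash
python3 -m jog '{"delta_pos":[[27,26,0],[27,26,0],[27,26,0],[27,26,0],[27,26,0],[27,26,0],[27,26,0],[27,26,0],[27,26,0],[27,27,0]],"rot":[[0,0,5.4],[0,0,5.4],[0,0,5.4],[0,0,5.4],[0,0,5.4],[0,0,5.4],[0,0,5.4],[0,0,5.4],[0,0,5.4],[0,0,5.4]],"grip":[100,100,100,100,100,100,100,100,100,100]}'; python3 -m jog '{"delta_pos":[[0,0,0],[0,0,0],[0,0,0]],"rot":[[0,0,0],[0,0,0],[0,0,0]],"grip":[100,100,100]}'; python3 - <<'E'
from h import *
c=vision.capture("top"); cv2.imwrite("pics/top1.png",c["frame"][:,:,::-1])
E
```

```text
time_s: 0.98
tcp_pos: [0.4127, -0.3461, 0.2475]
ee_rot: [[-0.385, -0.923, -0.0], [-0.923, 0.385, 0.0], [-0.0, 0.0, -1.0]]
wrist_force: [0.1, -1.2, -0.2]
gripper_width: 1.0
time_s: 1.23
tcp_pos: [0.4116, -0.3475, 0.2472]
ee_rot: [[-0.389, -0.921, -0.001], [-0.921, 0.389, 0.0], [-0.0, 0.001, -1.0]]
wrist_force: [-0.5, -0.3, -0.4]
gripper_width: 0.999
```

```bash
python3 -m jog '{"delta_pos":[[0,0,-24],[0,0,-24],[0,0,-24],[0,0,-24],[0,0,-24],[0,0,-22],[0,0,0],[0,0,0]],"rot":[[0,0,0],[0,0,0],[0,0,0],[0,0,0],[0,0,0],[0,0,0],[0,0,0],[0,0,0]],"grip":[100,100,100,100,100,100,100,100]}'; python3 -m jog '{"delta_pos":[[0,0,0],[0,0,0],[0,0,0],[0,0,0],[0,0,0],[0,0,0],[0,0,0],[0,0,0]],"rot":[[0,0,0],[0,0,0],[0,0,0],[0,0,0],[0,0,0],[0,0,0],[0,0,0],[0,0,0]],"grip":[0,0,0,0,0,0,0,0]}'
 python3 -m jog '{"delta_pos":[[0,0,10],[0,0,15],[0,0,15],[0,0,0]],"rot":[[0,0,0],[0,0,0],[0,0,0],[0,0,0]],"grip":[0,0,0,0]}'
```

```text
time_s: 1.95
tcp_pos: [0.4104, -0.3485, 0.1049]
ee_rot: [[-0.391, -0.92, -0.003], [-0.92, 0.391, 0.001], [0.0, 0.003, -1.0]]
wrist_force: [-0.2, 0.3, 0.2]
gripper_width: 0.998
time_s: 2.62
tcp_pos: [0.4121, -0.3478, 0.1063]
ee_rot: [[-0.389, -0.921, 0.001], [-0.921, 0.389, -0.001], [0.0, -0.001, -1.0]]
wrist_force: [0.1, 0.6, 5.1]
gripper_width: 0.69
time_s: 2.95
tcp_pos: [0.413, -0.3483, 0.1479]
ee_rot: [[-0.388, -0.921, 0.004], [-0.921, 0.388, -0.002], [0.001, -0.005, -1.0]]
wrist_force: [0.3, -0.4, -3.5]
gripper_width: 0.691
```

```bash
python3 -m jog '{"delta_pos":[[1.5,34,0],[1.5,34,0],[1.5,34,0],[1.5,34,0],[1.5,34,0],[1.5,34,0],[1.5,34,0],[1.5,34,0],[1.5,34,0],[1,36,0]],"rot":[[0,0,2.4],[0,0,2.4],[0,0,2.4],[0,0,2.4],[0,0,2.4],[0,0,2.4],[0,0,2.4],[0,0,2.4],[0,0,2.4],[0,0,2.4]],"grip":[0,0,0,0,0,0,0,0,0,0]}'; python3 -m jog '{"delta_pos":[[0,0,0],[0,0,0],[0,0,0]],"rot":[[0,0,0],[0,0,0],[0,0,0]],"grip":[0,0,0]}'; python3 - <<'E'
from h import *
c=vision.capture("top"); cv2.imwrite("pics/top2.png",cv2.resize(c["frame"][130:290,160:420,::-1],None,fx=3,fy=3,interpolation=cv2.INTER_CUBIC))
E
```

```text
time_s: 3.78
tcp_pos: [0.4252, -0.0043, 0.1447]
ee_rot: [[0.021, -1.0, -0.002], [-1.0, -0.021, -0.0], [0.0, 0.002, -1.0]]
wrist_force: [0.3, -0.2, -4.2]
gripper_width: 0.692
time_s: 4.03
tcp_pos: [0.4254, -0.0056, 0.1448]
ee_rot: [[0.02, -1.0, -0.002], [-1.0, -0.02, -0.0], [0.0, 0.002, -1.0]]
wrist_force: [0.2, 0.3, -3.3]
gripper_width: 0.687
```

View pics/top2.png

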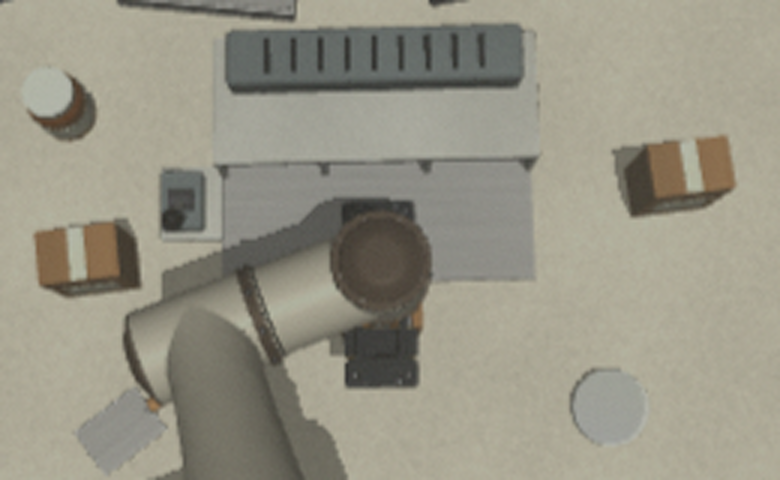

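The carton hangs in front of the middle bay at (385,320) and the other two cartons haven't moved. Next I lower it and nudge it forward to the edge.

```bash
python3 -m jog '{"delta_pos":[[0,0,-15],[0,0,-15],[0,0,-7],[0,0,0],[2,0,0],[2,0,0],[2,0,0],[0,0,0]],"rot":[[0,0,0],[0,0,0],[0,0,0],[0,0,0],[0,0,0],[0,0,0],[0,0,0],[0,0,0]],"grip":[0,0,0,0,0,0,0,0]}';python3 -m jog '{"delta_pos":[[2,0,0],[2,0,0],[2,0,0],[0,0,0]],"rot":[[0,0,0],[0,0,0],[0,0,0],[0,0,0]],"grip":[0,0,0,0]}'
```

```text
time_s: 4.75
tcp_pos: [0.4329, -0.0057, 0.109]
ee_rot: [[0.019, -1.0, 0.001], [-1.0, -0.019, 0.0], [-0.0, -0.001, -1.0]]
wrist_force: [0.1, -0.5, -3.4]
gripper_width: 0.685
time_s: 5.08
tcp_pos: [0.4344, -0.0066, 0.1074]
ee_rot: [[0.019, -1.0, -0.01], [-1.0, -0.019, -0.002], [0.002, 0.01, -1.0]]
wrist_force: [-8.4, 0.4, 0.3]
gripper_width: 0.686
```

```bash
python3 -m jog '{"delta_pos":[[-3,0,0],[-2,0,-1],[0,0,0],[0,0,0],[0,0,0],[0,0,0],[0,0,0],[0,0,25],[0,0,25],[0,0,25]],"rot":[[0,0,0],[0,0,0],[0,0,0],[0,0,0],[0,0,0],[0,0,0],[0,0,0],[0,0,0],[0,0,0],[0,0,0]],"grip":[0,0,100,100,100,100,100,100,100,100]}';python3 -m jog '{"delta_pos":[[-6,0,0],[-6,0,0],[-6,0,0],[-6,0,0],[-6,0,0],[-6,0,0],[-6,0,0],[-6,0,0],[-6,0,0],[-6,0,0]],"rot":[[0,0,-7],[0,0,-7],[0,0,-7],[0,0,-7],[0,0,-7],[0,0,-7],[0,0,-7],[0,0,-7],[0,0,-7],[0,0,-7]],"grip":[40,40,40,40,40,40,40,40,40,40]}'
python3 -m jog '{"delta_pos":[[0,0,0],[0,0,0],[0,0,0],[0,0,0]],"rot":[[0,0,-7],[0,0,-7],[0,0,-6],[0,0,0]],"grip":[40,40,40,40]}'
python3 - <<'E'
from h import *
c=vision.capture("top"); a=c["frame"][130:290,160:420,::-1]
c=vision.capture("scene"); b=c["frame"][140:300,120:380,::-1]
cv2.imwrite("pics/s3.png",cv2.resize(np.hstack([a,b]),None,fx=1.53,fy=1.53,interpolation=cv2.INTER_CUBIC))
print(r.sense()["joints"])
E
```

```text
time_s: 5.92
tcp_pos: [0.4333, -0.0058, 0.1835]
ee_rot: [[0.019, -1.0, -0.0], [-1.0, -0.019, -0.0], [0.0, 0.0, -1.0]]
wrist_force: [-0.0, -0.0, -0.6]
gripper_width: 1.001
time_s: 6.75
tcp_pos: [0.3733, -0.0056, 0.1828]
ee_rot: [[-0.935, -0.354, 0.001], [-0.354, 0.935, 0.0], [-0.001, -0.0, -1.0]]
wrist_force: [-0.3, 0.3, 0.7]
gripper_width: 0.416
time_s: 7.08
tcp_pos: [0.3735, -0.0056, 0.1828]
ee_rot: [[-1.0, -0.018, 0.001], [-0.018, 1.0, 0.0], [-0.001, 0.0, -1.0]]
wrist_force: [-0.7, -0.2, -1.2]
gripper_width: 0.399
[ 2.44710478e+01  6.37658245e-01 -3.76397026e+01  6.35833974e-03
 -5.16843963e+01 -1.13202352e+02]
```

View pics/s3.png

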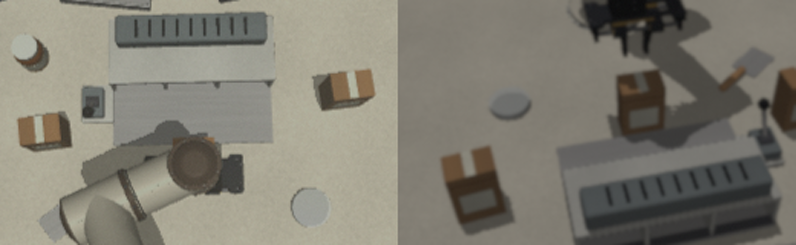

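```bash
python3 -m jog '{"delta_pos":[[0,0,-23],[0,0,-23],[5,0,0],[8,0,0],[8,0,0],[8,0,0],[8,0,0],[8,0,0],[8,0,0],[8,0,0]],"rot":[[0,0,0],[0,0,0],[0,0,0],[0,0,0],[0,0,0],[0,0,0],[0,0,0],[0,0,0],[0,0,0],[0,0,0]],"grip":[40,40,40,40,40,40,40,40,40,40]}';python3 -m jog '{"delta_pos":[[10,0,0],[10,0,0],[10,0,0],[10,0,0],[10,0,0],[10,0,0],[12,0,0],[10,0,0],[0,0,0]],"rot":[[0,0,0],[0,0,0],[0,0,0],[0,0,0],[0,0,0],[0,0,0],[0,0,0],[0,0,0],[0,0,0]],"grip":[40,40,40,40,40,40,40,40,40]}'
python3 - <<'E'
from h import *
c=vision.capture("top"); a=c["frame"][130:290,160:420,::-1]
c=vision.capture("scene"); b=c["frame"][140:300,120:380,::-1]
cv2.imwrite("pics/s4.png",cv2.resize(np.hstack([a,b]),None,fx=1.53,fy=1.53,interpolation=cv2.INTER_CUBIC))
E
```

```text
time_s: 8.02
tcp_pos: [0.4356, -0.0056, 0.1369]
ee_rot: [[-1.0, -0.019, 0.001], [-0.019, 1.0, 0.0], [-0.001, 0.0, -1.0]]
wrist_force: [-1.0, 0.4, 1.7]
gripper_width: 0.4
time_s: 8.77
tcp_pos: [0.5186, -0.0055, 0.1365]
ee_rot: [[-1.0, -0.019, 0.001], [-0.019, 1.0, -0.0], [-0.001, -0.0, -1.0]]
wrist_force: [0.5, -0.7, -1.4]
gripper_width: 0.397
```

View pics/s4.png

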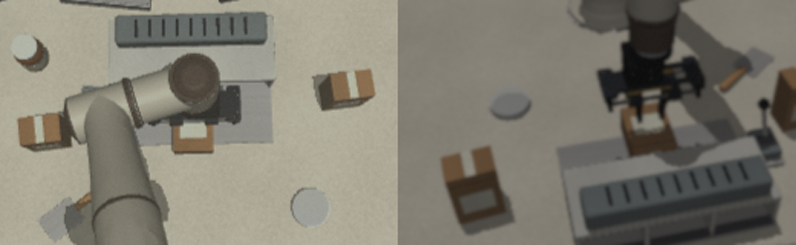

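```bash
python3 -m jog '{"delta_pos":[[-30,0,0],[-30,0,0],[-30,0,0],[-29,0,0],[0,0,-20],[0,0,-20],[0,0,-15],[0,0,-12],[0,0,0],[0,0,0]],"rot":[[0,0,0],[0,0,0],[0,0,0],[0,0,0],[0,0,0],[0,0,0],[0,0,0],[0,0,0],[0,0,0],[0,0,0]],"grip":[40,40,40,40,40,40,40,40,40,40]}';python3 -m jog '{"delta_pos":[[10,0,0],[10,0,0],[10,0,0],[10,0,0],[10,0.5,0],[10,0.5,0],[10,0.5,0],[10,0.5,0],[10,0.5,0],[10,0.5,0]],"rot":[[0,0,0],[0,0,0],[0,0,0],[0,0,0],[0,0,0],[0,0,0],[0,0,0],[0,0,0],[0,0,0],[0,0,0]],"grip":[40,40,40,40,40,40,40,40,40,40]}'
python3 -m jog '{"delta_pos":[[10,0,0],[10,0,0],[10,0,0],[10,0,0],[10,0,0],[8,0,0],[8,0,0],[5,0,0],[0,0,0]],"rot":[[0,0,0],[0,0,0],[0,0,0],[0,0,0],[0,0,0],[0,0,0],[0,0,0],[0,0,0],[0,0,0]],"grip":[40,40,40,40,40,40,40,40,40]}'
python3 -m jog '{"delta_pos":[[3,0,0],[3,0,0],[2,0,0],[2,0,0],[0,0,0]],"rot":[[0,0,0],[0,0,0],[0,0,0],[0,0,0],[0,0,0]],"grip":[40,40,40,40,40]}'
python3 - <<'E'
from h import *
c=vision.capture("top"); a=c["frame"][130:290,160:420,::-1]
c=vision.capture("scene"); b=c["frame"][140:300,120:380,::-1]
cv2.imwrite("pics/s5.png",cv2.resize(np.hstack([a,b]),None,fx=1.53,fy=1.53,interpolation=cv2.INTER_CUBIC))
E
```

```text
time_s: 9.7
tcp_pos: [0.3966, -0.0059, 0.0695]
ee_rot: [[-1.0, -0.02, -0.001], [-0.02, 1.0, -0.001], [0.002, -0.001, -1.0]]
wrist_force: [-0.3, -0.0, 0.0]
gripper_width: 0.398
time_s: 10.53
tcp_pos: [0.4982, -0.0027, 0.0694]
ee_rot: [[-1.0, -0.019, -0.0], [-0.019, 1.0, -0.0], [0.0, -0.0, -1.0]]
wrist_force: [-3.4, -0.2, 0.8]
gripper_width: 0.399
time_s: 11.28
tcp_pos: [0.57, -0.0025, 0.0696]
ee_rot: [[-1.0, -0.02, 0.002], [-0.02, 1.0, 0.0], [-0.002, 0.0, -1.0]]
wrist_force: [0.8, -0.1, 0.4]
gripper_width: 0.401
time_s: 11.7
tcp_pos: [0.5786, -0.0027, 0.0696]
ee_rot: [[-1.0, -0.019, 0.001], [-0.019, 1.0, 0.0], [-0.001, 0.0, -1.0]]
wrist_force: [-1.3, -0.5, 0.5]
gripper_width: 0.402
```

```bash
python3 -m jog '{"delta_pos":[[2,0,0],[2,0,0],[0,0,0],[-20,0,0],[-30,0,0],[-20,0,30],[0,0,40],[0,0,40],[0,0,20]],"rot":[[0,0,0],[0,0,0],[0,0,0],[0,0,0],[0,0,0],[0,0,0],[0,0,0],[0,0,0],[0,0,0]],"grip":[40,40,40,40,40,40,40,40,40]}';
python3 -m jog '{"delta_pos":[[7,-35,0],[7,-35,0],[7,-35,0],[7,-35,0],[7,-35,0],[7,-35,0],[7,-35,0],[7,-35,0],[7,-35,0],[5,-34,0]],"rot":[[0,0,7],[0,0,7],[0,0,7],[0,0,7],[0,0,7],[0,0,7],[0,0,7],[0,0,7],[0,0,7],[0,0,7]],"grip":[100,100,100,100,100,100,100,100,100,100]}'
python3 -m jog '{"delta_pos":[[0,0,0],[0,0,0],[0,0,0],[0,0,0],[0,0,0],[0,0,0]],"rot":[[0,0,7],[0,0,7],[0,0,7],[0,0,5],[0,0,0],[0,0,0]],"grip":[100,100,100,100,100,100]}'
python3 - <<'E'
from h import *
c=vision.capture("top"); cv2.imwrite("pics/s6.png",cv2.resize(c["frame"][130:290,160:420,::-1],None,fx=3,fy=3,interpolation=cv2.INTER_CUBIC))
E
```

```text
time_s: 12.55
tcp_pos: [0.5151, -0.0022, 0.2053]
ee_rot: [[-1.0, -0.021, 0.011], [-0.021, 1.0, 0.001], [-0.011, 0.001, -1.0]]
wrist_force: [0.6, -0.5, -0.2]
gripper_width: 0.4
time_s: 13.38
tcp_pos: [0.5802, -0.3464, 0.1998]
ee_rot: [[-0.343, -0.939, 0.003], [-0.939, 0.343, -0.001], [0.0, -0.003, -1.0]]
wrist_force: [0.7, 0.8, 0.6]
gripper_width: 0.987
time_s: 13.88
tcp_pos: [0.5796, -0.3443, 0.1997]
ee_rot: [[0.095, -0.995, 0.001], [-0.995, -0.095, -0.001], [0.001, -0.001, -1.0]]
wrist_force: [0.6, -0.6, 0.1]
gripper_width: 1.002
```

View pics/s6.png

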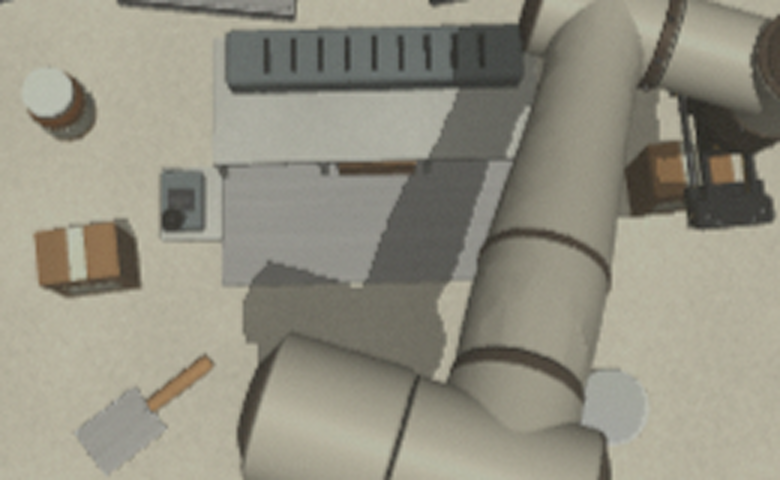

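```bash
python3 - <<'E'
from h import *
c=vision.capture("top")
o=np.array([.4636,-.0056]);a=np.radians(1.15);R=np.array([[np.cos(a),-np.sin(a)],[np.sin(a),np.cos(a)]])
for ux in(.11,.12,.13,.14):
  for z in(.01,.07): print(ux,z,(w2px(c,[*(o+R@[ux,0]),z])[0]-[160,130]+.5)*3-.5)
E
python3 -m jog '{"delta_pos":[[-2.5,-7.5,0],[0,0,-20],[0,0,-25],[0,0,-25],[0,0,-25],[0,0,0],[0,0,0]],"rot":[[0,0,2],[0,0,0],[0,0,0],[0,0,0],[0,0,0],[0,0,0],[0,0,0]],"grip":[100,100,100,100,100,100,100]}'; python3 -m jog '{"delta_pos":[[0,0,0],[0,0,0],[0,0,0],[0,0,0],[0,0,0],[0,0,0],[0,0,0],[0,0,0]],"rot":[[0,0,0],[0,0,0],[0,0,0],[0,0,0],[0,0,0],[0,0,0],[0,0,0],[0,0,0]],"grip":[0,0,0,0,0,0,0,0]}'
 python3 -m jog '{"delta_pos":[[0,0,10],[0,0,15],[0,0,15],[0,0,0]],"rot":[[0,0,0],[0,0,0],[0,0,0],[0,0,0]],"grip":[0,0,0,0]}'
```

```text
0.11 0.01 [376.71596668 191.55150179]
0.11 0.07 [376.74728642 181.72813249]
0.12 0.01 [376.53543141 183.428806  ]
0.12 0.07 [376.55928125 173.28090695]
0.13 0.01 [376.35525262 175.32214929]
0.13 0.07 [376.37166259 164.85104777]
0.14 0.01 [376.17542927 167.2314842 ]
0.14 0.07 [376.18442926 156.43850146]
time_s: 14.57
tcp_pos: [0.5761, -0.3514, 0.1035]
ee_rot: [[0.132, -0.991, -0.003], [-0.991, -0.132, 0.0], [-0.001, 0.003, -1.0]]
wrist_force: [-0.1, -0.9, 1.2]
gripper_width: 0.996
time_s: 15.23
tcp_pos: [0.577, -0.3517, 0.1055]
ee_rot: [[0.133, -0.991, 0.001], [-0.991, -0.133, -0.001], [0.001, -0.001, -1.0]]
wrist_force: [-0.3, 0.1, 4.0]
gripper_width: 0.686
time_s: 15.57
tcp_pos: [0.5778, -0.3523, 0.1477]
ee_rot: [[0.133, -0.991, 0.005], [-0.991, -0.133, -0.002], [0.003, -0.004, -1.0]]
wrist_force: [1.6, -1.1, -2.2]
gripper_width: 0.688
```

```bash
python3 -m jog '{"delta_pos":[[-18.5,28,0],[-18.5,28,0],[-18.5,28,0],[-18.5,28,0],[-18.5,28,0],[-18.5,28,0],[-18.5,28,0],[-18.5,28,0],[0,0,0],[0,0,0]],"rot":[[0,0,-0.8],[0,0,-0.8],[0,0,-0.8],[0,0,-0.8],[0,0,-0.8],[0,0,-0.8],[0,0,-0.8],[0,0,-0.8],[0,0,0],[0,0,0]],"grip":[0,0,0,0,0,0,0,0,0,0]}'; python3 - <<'E'
from h import *
c=vision.capture("top"); a=c["frame"][130:290,160:420,::-1]
c=vision.capture("scene"); b=c["frame"][140:300,120:380,::-1]
cv2.imwrite("pics/s7.png",cv2.resize(np.hstack([a,b]),None,fx=1.53,fy=1.53,interpolation=cv2.INTER_CUBIC))
E
```

```text
time_s: 16.4
tcp_pos: [0.4272, -0.1265, 0.1443]
ee_rot: [[0.024, -1.0, -0.001], [-1.0, -0.024, 0.0], [-0.0, 0.001, -1.0]]
wrist_force: [0.1, 0.5, -2.0]
gripper_width: 0.682
```

```bash
python3 -m jog '{"delta_pos":[[0,-1,-15],[0,0,-15],[0,0,-7],[0,0,0],[2,0,0],[2,0,0],[2,0,0],[0,0,0]],"rot":[[0,0,0],[0,0,0],[0,0,0],[0,0,0],[0,0,0],[0,0,0],[0,0,0],[0,0,0]],"grip":[0,0,0,0,0,0,0,0]}';python3 -m jog '{"delta_pos":[[2,0,0],[2,0,0],[2,0,0],[0,0,0]],"rot":[[0,0,0],[0,0,0],[0,0,0],[0,0,0]],"grip":[0,0,0,0]}'
```

```text
time_s: 17.17
tcp_pos: [0.432, -0.1313, 0.1095]
ee_rot: [[0.022, -1.0, -0.009], [-1.0, -0.021, -0.004], [0.004, 0.009, -1.0]]
wrist_force: [-10.3, -4.3, 24.6]
gripper_width: 0.689
time_s: 17.5
tcp_pos: [0.4368, -0.1313, 0.1093]
ee_rot: [[0.021, -1.0, -0.012], [-1.0, -0.021, -0.004], [0.003, 0.012, -1.0]]
wrist_force: [-12.3, -4.9, 24.2]
gripper_width: 0.686
```

```bash
python3 -m jog '{"delta_pos":[[-2,0,2],[-1,0,1],[0,0,0]],"rot":[[0,0,0],[0,0,0],[0,0,0]],"grip":[0,0,0]}'; python3 - <<'E'
from h import *
c=vision.capture("top"); a=c["frame"][130:290,160:420,::-1]
c=vision.capture("scene"); b=c["frame"][140:300,120:380,::-1]
cv2.imwrite("pics/s8.png",cv2.resize(np.hstack([a,b]),None,fx=1.53,fy=1.53,interpolation=cv2.INTER_CUBIC))
E
```

```text
time_s: 17.75
tcp_pos: [0.4365, -0.1294, 0.11]
ee_rot: [[0.019, -1.0, -0.003], [-1.0, -0.019, -0.0], [0.0, 0.003, -1.0]]
wrist_force: [-2.9, -0.7, -1.5]
gripper_width: 0.687
```

View pics/s8.png

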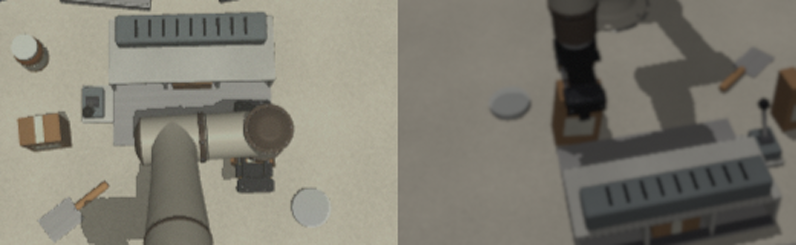

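```bash
python3 -m jog '{"delta_pos":[[-2,0,0],[0,0,0],[0,0,0],[0,0,0],[0,0,0],[0,0,0],[0,0,25],[0,0,25],[0,0,25]],"rot":[[0,0,0],[0,0,0],[0,0,0],[0,0,0],[0,0,0],[0,0,0],[0,0,0],[0,0,0],[0,0,0]],"grip":[0,100,100,100,100,100,100,100,100]}';python3 -m jog '{"delta_pos":[[-6,0,0],[-6,0,0],[-6,0,0],[-6,0,0],[-6,0,0],[-6,0,0],[-6,0,0],[-6,0,0],[-6,0,0],[-6,0,0]],"rot":[[0,0,-7],[0,0,-7],[0,0,-7],[0,0,-7],[0,0,-7],[0,0,-7],[0,0,-7],[0,0,-7],[0,0,-7],[0,0,-7]],"grip":[40,40,40,40,40,40,40,40,40,40]}'
python3 -m jog '{"delta_pos":[[0,0,0],[0,0,0],[0,0,0],[0,0,0]],"rot":[[0,0,-7],[0,0,-7],[0,0,-6],[0,0,0]],"grip":[40,40,40,40]}'
python3 - <<'E'
from h import *
c=vision.capture("top"); a=c["frame"][130:290,160:420,::-1]
c=vision.capture("scene"); b=c["frame"][140:300,120:380,::-1]
cv2.imwrite("pics/s9.png",cv2.resize(np.hstack([a,b]),None,fx=1.53,fy=1.53,interpolation=cv2.INTER_CUBIC))
E
```

```text
time_s: 18.6
tcp_pos: [0.4354, -0.1285, 0.1864]
ee_rot: [[0.021, -1.0, -0.001], [-1.0, -0.021, -0.0], [0.0, 0.001, -1.0]]
wrist_force: [0.8, 0.3, 0.1]
gripper_width: 0.995
time_s: 19.43
tcp_pos: [0.3754, -0.1285, 0.1858]
ee_rot: [[-0.934, -0.356, 0.001], [-0.356, 0.934, 0.0], [-0.001, -0.0, -1.0]]
wrist_force: [-0.0, -0.4, -0.1]
gripper_width: 0.414
time_s: 19.77
tcp_pos: [0.3757, -0.1285, 0.1858]
ee_rot: [[-1.0, -0.02, 0.001], [-0.02, 1.0, 0.0], [-0.001, 0.0, -1.0]]
wrist_force: [0.7, -0.1, -0.3]
gripper_width: 0.4
```

View pics/s9.png

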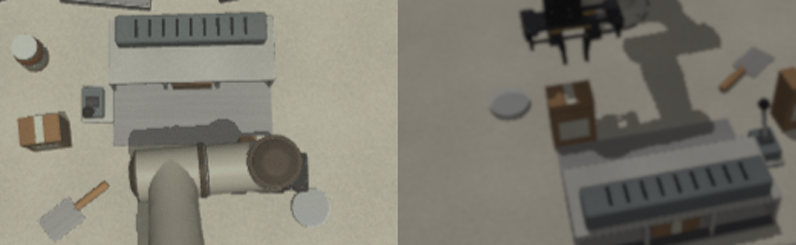

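```bash
python3 -m jog '{"delta_pos":[[0,0,-25],[0,0,-24],[5,0,0],[8,0,0],[8,0,0],[8,0,0],[8,0,0],[8,0,0],[8,0,0],[8,0,0]],"rot":[[0,0,0],[0,0,0],[0,0,0],[0,0,0],[0,0,0],[0,0,0],[0,0,0],[0,0,0],[0,0,0],[0,0,0]],"grip":[40,40,40,40,40,40,40,40,40,40]}';python3 -m jog '{"delta_pos":[[10,0,0],[10,0,0],[10,0,0],[10,0,0],[10,0,0],[10,0,0],[12,0,0],[10,0,0],[0,0,0]],"rot":[[0,0,0],[0,0,0],[0,0,0],[0,0,0],[0,0,0],[0,0,0],[0,0,0],[0,0,0],[0,0,0]],"grip":[40,40,40,40,40,40,40,40,40]}'
python3 - <<'E'
from h import *
c=vision.capture("top"); a=c["frame"][130:290,160:420,::-1]
c=vision.capture("scene"); b=c["frame"][140:300,120:380,::-1]
cv2.imwrite("pics/s10.png",cv2.resize(np.hstack([a,b]),None,fx=1.53,fy=1.53,interpolation=cv2.INTER_CUBIC))
E
```

```text
time_s: 20.7
tcp_pos: [0.4377, -0.1286, 0.1369]
ee_rot: [[-1.0, -0.021, 0.001], [-0.021, 1.0, -0.0], [-0.001, -0.0, -1.0]]
wrist_force: [-0.3, 0.3, 0.7]
gripper_width: 0.397
time_s: 21.45
tcp_pos: [0.5209, -0.1285, 0.1365]
ee_rot: [[-1.0, -0.022, 0.002], [-0.022, 1.0, -0.0], [-0.002, -0.0, -1.0]]
wrist_force: [0.1, 0.4, -0.9]
gripper_width: 0.398
```

View pics/s10.png

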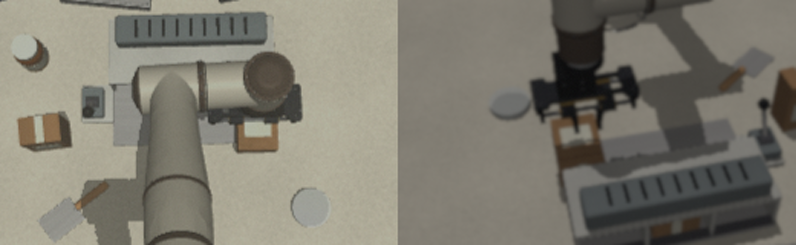

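The second carton lies flat, but it sits about 25 mm too far right (view x 236–278), so it must have been knocked after release. I'll move the arm clear to its right and measure it.

```bash
python3 -m jog '{"delta_pos":[[0,0,30],[0,0,30],[0,-25,0],[0,-25,0],[0,-25,0],[0,-25,0],[0,-25,0],[0,-25,0],[0,-25,0],[0,-25,0]],"rot":[[0,0,0],[0,0,0],[0,0,7],[0,0,7],[0,0,7],[0,0,7],[0,0,7],[0,0,7],[0,0,7],[0,0,7]],"grip":[40,40,40,40,40,40,40,40,40,40]}';python3 -m jog '{"delta_pos":[[0,0,0],[0,0,0],[0,0,0],[0,0,0],[0,0,0],[0,0,0]],"rot":[[0,0,7],[0,0,7],[0,0,7],[0,0,7],[0,0,6],[0,0,0]],"grip":[40,40,40,40,40,40]}'
python3 - <<'E'
from h import *
c=vision.capture("top"); cv2.imwrite("pics/s11.png",cv2.resize(c["frame"][170:260,200:360,::-1],None,fx=5,fy=5,interpolation=cv2.INTER_CUBIC))
E
```

```text
time_s: 22.38
tcp_pos: [0.5175, -0.3295, 0.1966]
ee_rot: [[-0.537, -0.844, -0.001], [-0.844, 0.537, 0.0], [-0.0, 0.001, -1.0]]
wrist_force: [0.4, 0.7, 0.1]
gripper_width: 0.402
time_s: 22.88
tcp_pos: [0.5177, -0.3283, 0.1965]
ee_rot: [[0.023, -1.0, -0.001], [-1.0, -0.023, 0.0], [-0.001, 0.001, -1.0]]
wrist_force: [-0.6, 0.1, -0.2]
gripper_width: 0.4
```

View pics/s11.png

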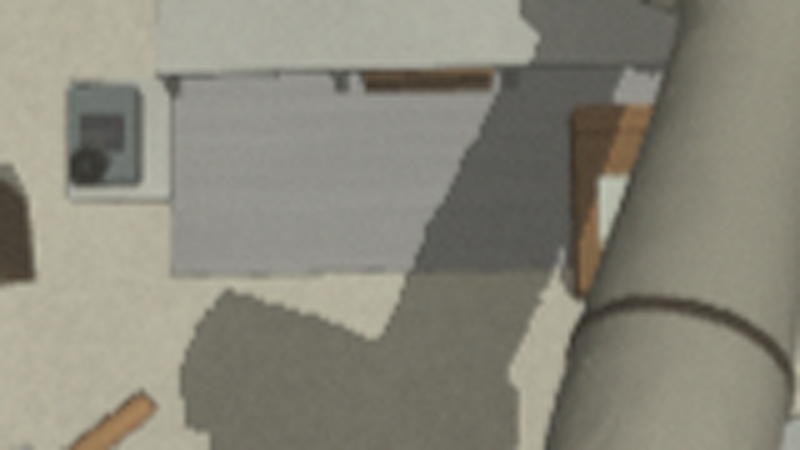

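```bash
python3 - <<'E'
from h import *
np.set_printoptions(precision=4,suppress=True)
c=vision.capture("top"); f=lambda q:(np.array(q,float)+.5)/5-.5+[200,170]
p=px2w(c,f([(575,106),(582,297)]),.07)[:,:2]; o=np.array([.4636,-.0056]);a=np.radians(1.15);R=np.array([[np.cos(a),-np.sin(a)],[np.sin(a),np.cos(a)]])
print(p,(p-o)@R, np.linalg.norm(p[0]-p[1]))
print("midcarton end",px2w(c,f([(362,90),(492,90)]),.01))
E
```

```text
[[ 0.5713 -0.1054]
 [ 0.4379 -0.1086]] [[ 0.1057 -0.102 ]
 [-0.0277 -0.1024]] 0.133462182626975
midcarton end [[ 0.5956  0.0447  0.01  ]
 [ 0.5953 -0.0498  0.01  ]]
```

```bash
python3 -m jog '{"delta_pos":[[-16,34,-20],[-15,34,-20],[0,0,-32],[0,0,-32],[0,0,-32],[0,0,0],[0,10,0],[0,10,0],[0,8,0],[0,6,0]],"rot":[[0,0,0],[0,0,0],[0,0,0],[0,0,0],[0,0,0],[0,0,0],[0,0,0],[0,0,0],[0,0,0],[0,0,0]],"grip":[40,40,40,40,40,40,40,40,40,40]}';python3 -m jog '{"delta_pos":[[0,5,0],[0,5,0],[0,5,0],[0,5,0],[0,5,0],[0,5,0],[0,4,0],[0,4,0],[0,3,0],[0,0,0]],"rot":[[0,0,0],[0,0,0],[0,0,0],[0,0,0],[0,0,0],[0,0,0],[0,0,0],[0,0,0],[0,0,0],[0,0,0]],"grip":[40,40,40,40,40,40,40,40,40,40]}'
```

```text
time_s: 23.82
tcp_pos: [0.4893, -0.2267, 0.0633]
ee_rot: [[0.022, -1.0, 0.004], [-1.0, -0.022, -0.001], [0.001, -0.004, -1.0]]
wrist_force: [-0.7, 0.4, 0.0]
gripper_width: 0.401
time_s: 24.65
tcp_pos: [0.4879, -0.1861, 0.0611]
ee_rot: [[0.021, -1.0, -0.0], [-1.0, -0.021, 0.0], [-0.0, 0.0, -1.0]]
wrist_force: [-0.5, -0.4, -0.3]
gripper_width: 0.4
```

```bash
cat >> h.py <<'E'
O=np.array([.4636,-.0056]);_a=np.radians(1.15);RU=np.array([[np.cos(_a),-np.sin(_a)],[np.sin(_a),np.cos(_a)]])
def brown(c):
    hsv=cv2.cvtColor(c["frame"],cv2.COLOR_RGB2HSV)
    return cv2.inRange(hsv,(5,90,30),(20,255,255))
def unit(p): return (np.atleast_2d(p)[:,:2]-O)@RU
E
python3 -m jog '{"delta_pos":[[0,3,0],[0,0,0],[0,-20,0],[0,-25,0],[0,-25,30],[0,-25,40],[0,-25,40],[0,-20,20],[0,0,0]],"rot":[[0,0,0],[0,0,0],[0,0,0],[0,0,0],[0,0,0],[0,0,0],[0,0,0],[0,0,0],[0,0,0]],"grip":[40,40,40,40,40,40,40,40,40]}'
python3 - <<'E'
from h import *
np.set_printoptions(precision=4,suppress=True)
c=vision.capture("top"); m=brown(c)
for v in range(184,236,4):
    u=np.where(m[v,300:345])[0]+300
    if len(u): print(v,u.min(),u.max(),len(u),unit(px2w(c,[(u.min()-.5,v),(u.max()+.5,v)],.07)).ravel())
E
```

```text
time_s: 25.4
tcp_pos: [0.4907, -0.3219, 0.1874]
ee_rot: [[0.019, -1.0, 0.01], [-1.0, -0.019, -0.005], [0.006, -0.01, -1.0]]
wrist_force: [1.0, -0.0, 0.3]
gripper_width: 0.399
192 308 329 19 [ 0.102  -0.0772  0.1003 -0.1535]
196 309 329 18 [ 0.0878 -0.0802  0.0862 -0.153 ]
200 309 327 17 [ 0.0737 -0.0798  0.0723 -0.1455]
204 309 312 4 [ 0.0597 -0.0794  0.0594 -0.0932]
208 309 310 2 [ 0.0457 -0.079   0.0455 -0.0859]
212 309 311 3 [ 0.0317 -0.0785  0.0315 -0.0889]
216 309 311 3 [ 0.0178 -0.0781  0.0176 -0.0884]
220 309 320 11 [ 0.0039 -0.0777  0.003  -0.1189]
224 309 319 10 [-0.0099 -0.0773 -0.0107 -0.115 ]
228 313 317 5 [-0.024  -0.0906 -0.0244 -0.1077]
```

```bash
python3 -m jog '{"delta_pos":[[-9.5,19.5,0],[-9.5,19.5,0],[-9.5,19.5,0],[-9.5,19.5,0],[-9.5,19.5,0],[-9.5,19.5,0],[-9.5,19.5,0],[-9.5,19.5,0],[-9.5,19.5,0],[-9.5,19.5,0]],"rot":[[0,0,-7],[0,0,-7],[0,0,-7],[0,0,-7],[0,0,-7],[0,0,-7],[0,0,-7],[0,0,-7],[0,0,-7],[0,0,-7]],"grip":[40,40,40,40,40,40,40,40,40,40]}'
python3 -m jog '{"delta_pos":[[0,0,0],[0,0,0],[0,0,0],[0,0,-39],[0,0,-39],[0,0,-39],[0,0,0],[0,0,0]],"rot":[[0,0,-7],[0,0,-7],[0,0,-6],[0,0,0],[0,0,0],[0,0,0],[0,0,0],[0,0,0]],"grip":[40,40,40,40,40,40,40,40]}'
```

```text
time_s: 26.28
tcp_pos: [0.3911, -0.1215, 0.1804]
ee_rot: [[-0.934, -0.356, -0.004], [-0.356, 0.934, 0.001], [0.003, 0.002, -1.0]]
wrist_force: [0.2, 0.5, 0.7]
gripper_width: 0.401
time_s: 26.95
tcp_pos: [0.3907, -0.1227, 0.0631]
ee_rot: [[-1.0, -0.022, -0.008], [-0.022, 1.0, -0.001], [0.008, -0.001, -1.0]]
wrist_force: [0.7, -0.2, 0.5]
gripper_width: 0.401
```

```bash
python3 -m jog '{"delta_pos":[[0,-5,6],[10,0,0],[10,0,0],[10,0,0],[10,0,0],[10,0.5,0],[10,0.5,0],[10,0.5,0],[10,0.5,0],[10,0.5,0]],"rot":[[0,0,0],[0,0,0],[0,0,0],[0,0,0],[0,0,0],[0,0,0],[0,0,0],[0,0,0],[0,0,0],[0,0,0]],"grip":[40,40,40,40,40,40,40,40,40,40]}'
python3 -m jog '{"delta_pos":[[10,0,0],[10,0,0],[10,0,0],[10,0,0],[10,0,0],[10,0,0],[10,0,0],[8,0,0],[8,0,0],[0,0,0]],"rot":[[0,0,0],[0,0,0],[0,0,0],[0,0,0],[0,0,0],[0,0,0],[0,0,0],[0,0,0],[0,0,0],[0,0,0]],"grip":[40,40,40,40,40,40,40,40,40,40]}'
python3 -m jog '{"delta_pos":[[5,0,0],[4,0,0],[3,0,0],[3,0,0],[0,0,0]],"rot":[[0,0,0],[0,0,0],[0,0,0],[0,0,0],[0,0,0]],"grip":[40,40,40,40,40]}'
```

```text
time_s: 27.78
tcp_pos: [0.4838, -0.1253, 0.0707]
ee_rot: [[-1.0, -0.021, -0.001], [-0.021, 1.0, -0.0], [0.001, -0.0, -1.0]]
wrist_force: [-1.7, -0.3, 1.9]
gripper_width: 0.399
time_s: 28.62
tcp_pos: [0.5713, -0.1254, 0.0711]
ee_rot: [[-1.0, -0.022, 0.002], [-0.022, 1.0, -0.0], [-0.002, -0.0, -1.0]]
wrist_force: [0.6, -0.2, 0.2]
gripper_width: 0.395
time_s: 29.03
tcp_pos: [0.5848, -0.1254, 0.071]
ee_rot: [[-1.0, -0.021, 0.001], [-0.021, 1.0, -0.0], [-0.001, -0.0, -1.0]]
wrist_force: [0.3, -0.1, -0.1]
gripper_width: 0.401
```

```bash
python3 -m jog '{"delta_pos":[[-20,0,0],[-30,0,0],[-20,0,30],[0,0,40],[0,0,40],[0,0,20],[0,0,0]],"rot":[[0,0,0],[0,0,0],[0,0,0],[0,0,0],[0,0,0],[0,0,0],[0,0,0]],"grip":[40,40,40,40,40,40,40]}'
python3 - <<'E'
from h import *
np.set_printoptions(precision=4,suppress=True)
c=vision.capture("top"); cv2.imwrite("pics/s12.png",cv2.resize(c["frame"][130:290,160:420,::-1],None,fx=3,fy=3,interpolation=cv2.INTER_CUBIC))
E
```

```text
time_s: 29.62
tcp_pos: [0.5174, -0.1256, 0.2074]
ee_rot: [[-1.0, -0.022, 0.014], [-0.022, 1.0, -0.001], [-0.014, -0.001, -1.0]]
wrist_force: [0.3, -0.1, 0.5]
gripper_width: 0.396
```

View pics/s12.png

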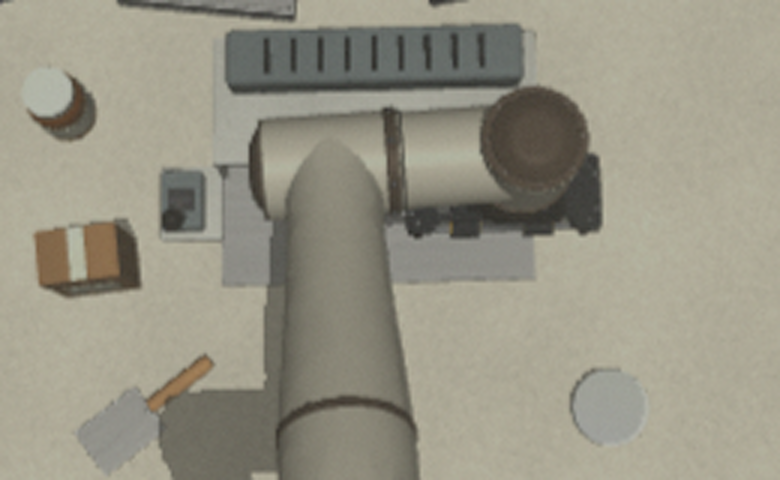

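The left carton is unmoved at (80,255), and the deck is empty where it can be seen. Going for it now.

```bash
python3 -m jog '{"delta_pos":[[-3,36,0],[-3,36,0],[-3,36,0],[-3,36,0],[-3,36,0],[-3,36,0],[-3,36,0],[-3,36,0],[-3,36,0],[-3,36,0]],"rot":[[0,0,7],[0,0,7],[0,0,7],[0,0,7],[0,0,7],[0,0,7],[0,0,7],[0,0,7],[0,0,7],[0,0,7]],"grip":[100,100,100,100,100,100,100,100,100,100]}'
python3 -m jog '{"delta_pos":[[-3,36,0],[-3,36,0],[-3,20,0],[0,0,0],[0,0,0],[0,0,0]],"rot":[[0,0,7],[0,0,7],[0,0,7],[0,0,5],[0,0,0],[0,0,0]],"grip":[100,100,100,100,100,100]}'
python3 - <<'E'
from h import *
c=vision.capture("top"); cv2.imwrite("pics/s13.png",cv2.resize(c["frame"][130:290,160:420,::-1],None,fx=3,fy=3,interpolation=cv2.INTER_CUBIC))
c=vision.capture("wrist"); cv2.imwrite("pics/w13.png",c["frame"][:,:,::-1])
E
```

```text
time_s: 30.5
tcp_pos: [0.483, 0.2361, 0.1995]
ee_rot: [[-0.316, -0.949, -0.002], [-0.949, 0.316, -0.001], [0.002, 0.001, -1.0]]
wrist_force: [1.1, 0.1, -0.9]
gripper_width: 0.981
time_s: 31.0
tcp_pos: [0.4745, 0.3264, 0.1995]
ee_rot: [[0.123, -0.992, -0.002], [-0.992, -0.123, -0.002], [0.002, 0.002, -1.0]]
wrist_force: [-0.0, -0.5, 0.1]
gripper_width: 0.999
```

View pics/s13.png

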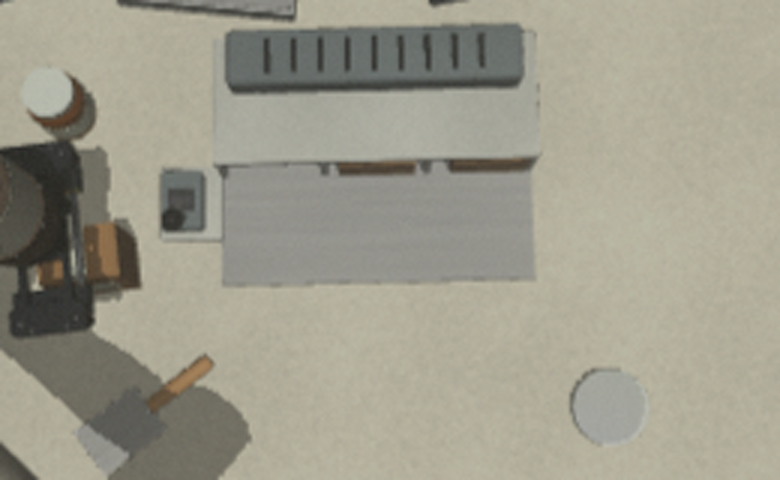

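Both loaded cartons sit flush: their brown strips end at rows 175 and 171, right at the hood edge. Next I grasp the third.

```bash
python3 -m jog '{"delta_pos":[[4,0,0],[0,0,-20],[0,0,-25],[0,0,-25],[0,0,-25],[0,0,0],[0,0,0]],"rot":[[0,0,0],[0,0,0],[0,0,0],[0,0,0],[0,0,0],[0,0,0],[0,0,0]],"grip":[100,100,100,100,100,100,100]}'; python3 -m jog '{"delta_pos":[[0,0,0],[0,0,0],[0,0,0],[0,0,0],[0,0,0],[0,0,0],[0,0,0],[0,0,0]],"rot":[[0,0,0],[0,0,0],[0,0,0],[0,0,0],[0,0,0],[0,0,0],[0,0,0],[0,0,0]],"grip":[0,0,0,0,0,0,0,0]}'
 python3 -m jog '{"delta_pos":[[0,0,10],[0,0,15],[0,0,15],[0,0,0]],"rot":[[0,0,0],[0,0,0],[0,0,0],[0,0,0]],"grip":[0,0,0,0]}'
```

```text
time_s: 31.68
tcp_pos: [0.4792, 0.3256, 0.1052]
ee_rot: [[0.124, -0.992, -0.001], [-0.992, -0.124, -0.002], [0.002, 0.002, -1.0]]
wrist_force: [1.0, 0.9, -0.3]
gripper_width: 1.0
time_s: 32.35
tcp_pos: [0.4799, 0.3272, 0.107]
ee_rot: [[0.126, -0.992, 0.002], [-0.992, -0.126, 0.001], [-0.001, -0.002, -1.0]]
wrist_force: [1.2, 0.8, 4.3]
gripper_width: 0.688
time_s: 32.68
tcp_pos: [0.4794, 0.3272, 0.1479]
ee_rot: [[0.126, -0.992, 0.002], [-0.992, -0.126, 0.002], [-0.002, -0.002, -1.0]]
wrist_force: [1.0, 0.7, -2.3]
gripper_width: 0.687
```

```bash
python3 -m jog '{"delta_pos":[[-27,0,0],[-27,-1,0],[0,-30,0],[0,-30,0],[0,-30,0],[0,-30,0],[0,-30,0],[0,-30,0],[0,-30,0],[0,0,0]],"rot":[[0,0,-0.8],[0,0,-0.8],[0,0,-0.8],[0,0,-0.8],[0,0,-0.8],[0,0,-0.8],[0,0,-0.8],[0,0,-0.5],[0,0,0],[0,0,0]],"grip":[0,0,0,0,0,0,0,0,0,0]}'; python3 -m jog '{"delta_pos":[[0,0,0],[0,0,0]],"rot":[[0,0,0],[0,0,0]],"grip":[0,0]}'
```

```text
time_s: 33.52
tcp_pos: [0.4215, 0.1106, 0.1442]
ee_rot: [[0.014, -1.0, -0.007], [-1.0, -0.014, -0.004], [0.003, 0.007, -1.0]]
wrist_force: [-0.3, 0.1, -4.3]
gripper_width: 0.688
time_s: 33.68
tcp_pos: [0.4247, 0.1155, 0.1454]
ee_rot: [[0.019, -1.0, -0.001], [-1.0, -0.019, -0.0], [0.0, 0.001, -1.0]]
wrist_force: [-0.3, 0.9, -3.7]
gripper_width: 0.689
```

```bash
python3 -m jog '{"delta_pos":[[0,0,-15],[0,0,-15],[0,0,-7],[0,0,0],[2,0,0],[2,0,0],[2,0,0],[0,0,0]],"rot":[[0,0,0],[0,0,0],[0,0,0],[0,0,0],[0,0,0],[0,0,0],[0,0,0],[0,0,0]],"grip":[0,0,0,0,0,0,0,0]}';python3 -m jog '{"delta_pos":[[2,0,0],[2,0,0],[0,0,0]],"rot":[[0,0,0],[0,0,0],[0,0,0]],"grip":[0,0,0]}'
```

```text
time_s: 34.35
tcp_pos: [0.431, 0.1157, 0.1091]
ee_rot: [[0.019, -1.0, -0.001], [-1.0, -0.019, 0.0], [-0.0, 0.001, -1.0]]
wrist_force: [-2.6, 1.1, -3.5]
gripper_width: 0.687
time_s: 34.6
tcp_pos: [0.4319, 0.1144, 0.108]
ee_rot: [[0.018, -1.0, -0.008], [-1.0, -0.018, -0.003], [0.003, 0.008, -1.0]]
wrist_force: [-8.3, 2.0, -1.1]
gripper_width: 0.688
```

Contact at the edge is as expected. I release, go behind it, and check.

```bash
python3 -m jog '{"delta_pos":[[-3,0,0],[-1,0,-1],[0,0,0],[0,0,0],[0,0,0],[0,0,0],[0,0,0],[0,0,25],[0,0,25],[0,0,25]],"rot":[[0,0,0],[0,0,0],[0,0,0],[0,0,0],[0,0,0],[0,0,0],[0,0,0],[0,0,0],[0,0,0],[0,0,0]],"grip":[0,0,100,100,100,100,100,100,100,100]}';python3 -m jog '{"delta_pos":[[-6,0,0],[-6,0,0],[-6,0,0],[-6,0,0],[-6,0,0],[-6,0,0],[-6,0,0],[-6,0,0],[-6,0,0],[-6,0,0]],"rot":[[0,0,-7],[0,0,-7],[0,0,-7],[0,0,-7],[0,0,-7],[0,0,-7],[0,0,-7],[0,0,-7],[0,0,-7],[0,0,-7]],"grip":[40,40,40,40,40,40,40,40,40,40]}'
python3 -m jog '{"delta_pos":[[0,0,0],[0,0,0],[0,0,0],[0,0,0]],"rot":[[0,0,-7],[0,0,-7],[0,0,-6],[0,0,0]],"grip":[40,40,40,40]}'
python3 - <<'E'
from h import *
c=vision.capture("top"); a=c["frame"][130:290,160:420,::-1]
c=vision.capture("scene"); b=c["frame"][140:300,240:500,::-1]
cv2.imwrite("pics/s14.png",cv2.resize(np.hstack([a,b]),None,fx=1.53,fy=1.53,interpolation=cv2.INTER_CUBIC))
E
```

```text
time_s: 35.43
tcp_pos: [0.4311, 0.1155, 0.1838]
ee_rot: [[0.019, -1.0, -0.0], [-1.0, -0.019, -0.001], [0.001, 0.0, -1.0]]
wrist_force: [-0.3, 0.4, -0.4]
gripper_width: 1.001
time_s: 36.27
tcp_pos: [0.371, 0.1157, 0.1831]
ee_rot: [[-0.935, -0.354, 0.001], [-0.354, 0.935, 0.0], [-0.001, 0.0, -1.0]]
wrist_force: [0.0, 1.1, 0.2]
gripper_width: 0.418
time_s: 36.6
tcp_pos: [0.3712, 0.1157, 0.1832]
ee_rot: [[-1.0, -0.018, 0.001], [-0.018, 1.0, 0.0], [-0.001, 0.0, -1.0]]
wrist_force: [-0.2, 0.2, -0.5]
gripper_width: 0.4
```

View pics/s14.png

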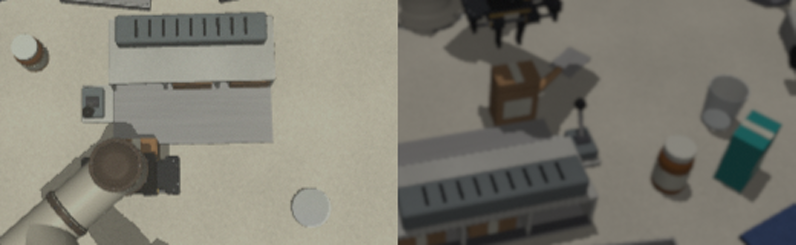

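```bash
python3 - <<'E'
from h import *
c=vision.capture("scene"); m=brown(c)
n,l,s,ce=cv2.connectedComponentsWithStats(m)
for i in range(1,n):
    if s[i,4]>150: print(s[i],ce[i])
x,y=.431,.1155
P=[[x+a,y+b,z] for a in(-.03,.03) for b in(-.045,.045) for z in(0,.13)]
q=w2px(c,P); print(q.min(0),q.max(0))
E
```

```text
[ 354    0  126   75 2439] [399.4300943   43.43173432]
[301 181  45  40 772] [316.97279793 197.62176166]
[411 239  21  16 159] [419.76100629 248.05660377]
[298.14969025 179.04957138] [332.52245706 224.18437415]
```

```bash
python3 -m jog '{"delta_pos":[[0,0,-23],[0,0,-23],[5,0,0],[8,0,0],[8,0,0],[8,0,0],[8,0,0],[8,0,0],[8,0,0],[8,0,0]],"rot":[[0,0,0],[0,0,0],[0,0,0],[0,0,0],[0,0,0],[0,0,0],[0,0,0],[0,0,0],[0,0,0],[0,0,0]],"grip":[40,40,40,40,40,40,40,40,40,40]}';python3 -m jog '{"delta_pos":[[10,0,0],[10,0,0],[10,0,0],[10,0,0],[10,0,0],[10,0,0],[12,0,0],[10,0,0],[0,0,0]],"rot":[[0,0,0],[0,0,0],[0,0,0],[0,0,0],[0,0,0],[0,0,0],[0,0,0],[0,0,0],[0,0,0]],"grip":[40,40,40,40,40,40,40,40,40]}'
python3 -m jog '{"delta_pos":[[-30,0,0],[-30,0,0],[-30,0,0],[-35,0,0],[0,0,0]],"rot":[[0,0,0],[0,0,0],[0,0,0],[0,0,0],[0,0,0]],"grip":[40,40,40,40,40]}'
python3 - <<'E'
from h import *
np.set_printoptions(precision=4,suppress=True)
c=vision.capture("top"); cv2.imwrite("pics/s15.png",c["frame"][:,:,::-1]);m=brown(c)
for v in range(184,240,4):
    u=np.where(m[v,225:280])[0]+225
    if len(u): print(v,u.min(),u.max(),len(u),unit(px2w(c,[(u.min()-.5,v),(u.max()+.5,v)],.07)).ravel())
E
```

```text
time_s: 37.58
tcp_pos: [0.4333, 0.1157, 0.1373]
ee_rot: [[-1.0, -0.019, 0.001], [-0.019, 1.0, 0.001], [-0.001, 0.001, -1.0]]
wrist_force: [-0.1, -0.3, 1.7]
gripper_width: 0.397
time_s: 38.33
tcp_pos: [0.5162, 0.1159, 0.1368]
ee_rot: [[-1.0, -0.019, 0.001], [-0.019, 1.0, 0.0], [-0.001, 0.0, -1.0]]
wrist_force: [1.0, -0.4, 0.3]
gripper_width: 0.401
time_s: 38.75
tcp_pos: [0.3825, 0.113, 0.1359]
ee_rot: [[-1.0, -0.02, -0.006], [-0.02, 1.0, -0.002], [0.006, -0.002, -1.0]]
wrist_force: [0.1, 0.0, -1.5]
gripper_width: 0.401
196 238 262 25 [0.0933 0.1666 0.0914 0.0795]
200 238 262 25 [0.0792 0.1666 0.0773 0.0797]
204 238 262 25 [0.0651 0.1667 0.0632 0.0799]
208 238 262 6 [0.0511 0.1668 0.0492 0.0801]
212 238 263 7 [0.037  0.1668 0.0351 0.0768]
216 259 263 5 [0.0215 0.0943 0.0211 0.077 ]
220 260 262 3 [0.0075 0.091  0.0073 0.0807]
224 254 263 9 [-0.0059  0.1119 -0.0067  0.0774]
```

```bash
python3 -m jog '{"delta_pos":[[0,-10,0],[0,-3,-20],[0,0,-20],[0,0,-21],[0,0,0],[0,0,0]],"rot":[[0,0,0],[0,0,0],[0,0,0],[0,0,0],[0,0,0],[0,0,0]],"grip":[40,40,40,40,40,40]}'
python3 -m jog '{"delta_pos":[[10,0,0],[10,0,0],[10,0,0],[10,0.5,0],[10,0.5,0],[10,0.5,0],[10,0.5,0],[10,0.5,0],[10,0.5,0],[10,0,0]],"rot":[[0,0,0],[0,0,0],[0,0,0],[0,0,0],[0,0,0],[0,0,0],[0,0,0],[0,0,0],[0,0,0],[0,0,0]],"grip":[40,40,40,40,40,40,40,40,40,40]}'
python3 -m jog '{"delta_pos":[[10,0,0],[10,0,0],[10,0,0],[10,0,0],[8,0,0],[8,0,0],[8,0,0],[6,0,0],[0,0,0]],"rot":[[0,0,0],[0,0,0],[0,0,0],[0,0,0],[0,0,0],[0,0,0],[0,0,0],[0,0,0],[0,0,0]],"grip":[40,40,40,40,40,40,40,40,40]}'
```

```text
time_s: 39.3
tcp_pos: [0.3894, 0.102, 0.0754]
ee_rot: [[-1.0, -0.019, -0.002], [-0.019, 1.0, -0.002], [0.002, -0.002, -1.0]]
wrist_force: [0.5, 0.3, 0.6]
gripper_width: 0.399
time_s: 40.13
tcp_pos: [0.49, 0.1057, 0.0758]
ee_rot: [[-1.0, -0.019, -0.0], [-0.019, 1.0, -0.0], [0.0, -0.0, -1.0]]
wrist_force: [-2.0, 0.4, 1.1]
gripper_width: 0.401
time_s: 40.88
tcp_pos: [0.561, 0.1059, 0.0759]
ee_rot: [[-1.0, -0.019, 0.002], [-0.019, 1.0, 0.001], [-0.002, 0.001, -1.0]]
wrist_force: [-0.2, 0.6, 0.4]
gripper_width: 0.401
```

```bash
python3 -m jog '{"delta_pos":[[6,0,0],[5,0,0],[4,0,0],[3,0,0],[2,0,0],[0,0,0],[0,0,0]],"rot":[[0,0,0],[0,0,0],[0,0,0],[0,0,0],[0,0,0],[0,0,0],[0,0,0]],"grip":[40,40,40,40,40,40,40]}'
python3 -m jog '{"delta_pos":[[-20,0,0],[-30,0,0],[-30,0,30],[0,0,40],[0,0,30],[-10,30,20],[-10,30,0],[-8,30,0],[0,33,0],[0,0,0]],"rot":[[0,0,0],[0,0,0],[0,0,0],[0,0,0],[0,0,0],[0,0,0],[0,0,0],[0,0,0],[0,0,0],[0,0,0]],"grip":[40,40,40,40,40,0,0,0,0,0]}'
python3 - <<'E'
from h import *
c=vision.capture("top"); a=c["frame"][130:290,160:420,::-1]
c=vision.capture("scene"); b=c["frame"][140:340,200:420,::-1]
cv2.imwrite("pics/s16.png",np.vstack([cv2.resize(a[30:80],None,fx=3,fy=3,interpolation=cv2.INTER_CUBIC),cv2.resize(b,(780,int(200*780/220)))[:430]]))
E
```

```text
time_s: 41.47
tcp_pos: [0.5796, 0.1058, 0.076]
ee_rot: [[-1.0, -0.019, 0.001], [-0.019, 1.0, 0.0], [-0.001, 0.0, -1.0]]
wrist_force: [0.0, -0.5, -0.7]
gripper_width: 0.4
time_s: 42.3
tcp_pos: [0.4726, 0.2336, 0.1966]
ee_rot: [[-1.0, -0.024, 0.005], [-0.024, 1.0, 0.004], [-0.005, 0.004, -1.0]]
wrist_force: [0.8, -0.7, 0.3]
gripper_width: 0.107
```

View pics/s16.png

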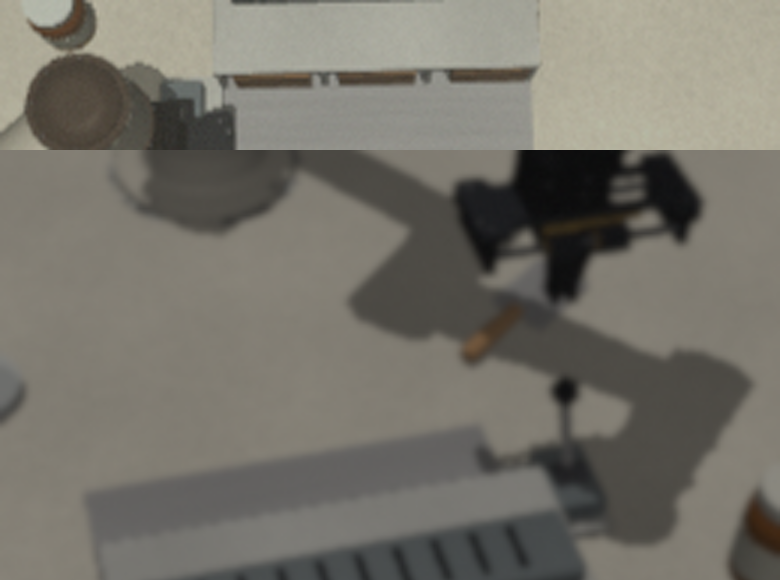

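All three strips end at the hood edge (top strip rows ~85, 82 and 79, following its slope). The lever's ball is at (565,390) and the fingers are in front of it. Now the lever.

```bash
python3 -m jog '{"delta_pos":[[0,0,-30],[0,0,-30],[0,0,-27],[0,0,0],[10,0,0],[10,0,0],[10,0,0],[10,0,0],[10,0,0],[10,0,0]],"rot":[[0,0,0],[0,0,0],[0,0,0],[0,0,0],[0,0,0],[0,0,0],[0,0,0],[0,0,0],[0,0,0],[0,0,0]],"grip":[0,0,0,0,0,0,0,0,0,0]}'
python3 -m jog '{"delta_pos":[[10,0,0],[10,0,0],[8,0,0],[4,0,0],[0,0,0]],"rot":[[0,0,0],[0,0,0],[0,0,0],[0,0,0],[0,0,0]],"grip":[0,0,0,0,0]}'
```

```text
time_s: 43.23
tcp_pos: [0.5331, 0.2286, 0.1092]
ee_rot: [[-1.0, -0.019, 0.001], [-0.019, 1.0, 0.001], [-0.001, 0.001, -1.0]]
wrist_force: [-1.1, -0.3, 0.3]
gripper_width: 0.001
time_s: 43.65
tcp_pos: [0.5645, 0.2286, 0.108]
ee_rot: [[-1.0, -0.019, 0.0], [-0.019, 1.0, -0.0], [-0.0, -0.0, -1.0]]
wrist_force: [-0.7, 0.8, -0.8]
gripper_width: 0.003
```

```bash
python3 -m jog '{"delta_pos":[[3,0,0],[3,0,0],[3,0,0],[0,0,0]],"rot":[[0,0,0],[0,0,0],[0,0,0],[0,0,0]],"grip":[0,0,0,0]}'
python3 -m jog '{"delta_pos":[[2,0,0],[2,0,0],[0,0,0]],"rot":[[0,0,0],[0,0,0],[0,0,0]],"grip":[0,0,0]}'
```

```text
time_s: 43.98
tcp_pos: [0.5715, 0.2285, 0.108]
ee_rot: [[-1.0, -0.019, -0.003], [-0.019, 1.0, -0.001], [0.003, -0.001, -1.0]]
wrist_force: [-4.7, 1.5, 1.1]
gripper_width: 0.004
time_s: 44.23
tcp_pos: [0.5724, 0.2284, 0.1078]
ee_rot: [[-1.0, -0.019, -0.009], [-0.019, 1.0, -0.002], [0.009, -0.002, -1.0]]
wrist_force: [-12.6, 3.6, 4.6]
gripper_width: 0.006
```

```bash
python3 -m jog '{"delta_pos":[[-10,0,0],[-25,0,0],[-30,0,0],[-30,0,10],[0,0,40],[0,0,40],[0,0,20],[-10,35,0],[-10,35,0],[0,0,0]],"rot":[[0,0,0],[0,0,0],[0,0,0],[0,0,0],[0,0,0],[0,0,0],[0,0,0],[0,0,0],[0,0,0],[0,0,0]],"grip":[0,0,0,0,0,0,0,0,0,0]}'
python3 -m jog '{"delta_pos":[[-10,35,0],[-10,35,0],[0,0,0],[0,0,0],[0,0,0]],"rot":[[0,0,0],[0,0,0],[0,0,0],[0,0,0],[0,0,0]],"grip":[0,0,0,0,0]}'
python3 - <<'E'
from h import *
c=vision.capture("top"); a=c["frame"][130:290,160:420,::-1]; cv2.imwrite("pics/t17.png",a)
print("ball on px (top crop x3):",[(w2px(c,[*(O+RU@[.1+.08*np.sin(t),.232]),.034+.08*np.cos(t)])[0]-[160,170]+.5)*3-.5 for t in(.35,.5)])
c2=vision.capture("scene"); b=c2["frame"][150:300,200:420,::-1]
cv2.imwrite("pics/s17.png",np.vstack([cv2.resize(a[40:60],None,fx=3,fy=3,interpolation=cv2.INTER_CUBIC),cv2.resize(b,(780,int(150*780/220)))]))
print("scene px:",[(w2px(c2,[*(O+RU@[.1+.08*np.sin(t),.232]),.034+.08*np.cos(t)])[0]-[200,150])*780/220+[0,60] for t in(-.5,.35,.5)])
E
```

```text
time_s: 45.07
tcp_pos: [0.4618, 0.3033, 0.2199]
ee_rot: [[-1.0, -0.023, 0.005], [-0.023, 1.0, 0.005], [-0.005, 0.005, -1.0]]
wrist_force: [0.6, 0.4, -0.3]
gripper_width: 0.006
time_s: 45.48
tcp_pos: [0.4416, 0.3685, 0.2184]
ee_rot: [[-1.0, -0.02, 0.001], [-0.02, 1.0, 0.0], [-0.001, 0.0, -1.0]]
wrist_force: [-0.1, -0.2, -0.1]
gripper_width: 0.006
ball on px (top crop x3): [array([171.82524991,  44.34434569]), array([172.55734605,  35.87329041])]
scene px: [array([561.07580169, 264.17614844]), array([590.01854864, 314.38099267]), array([593.94997607, 327.74923756])]
```

View pics/s17.png

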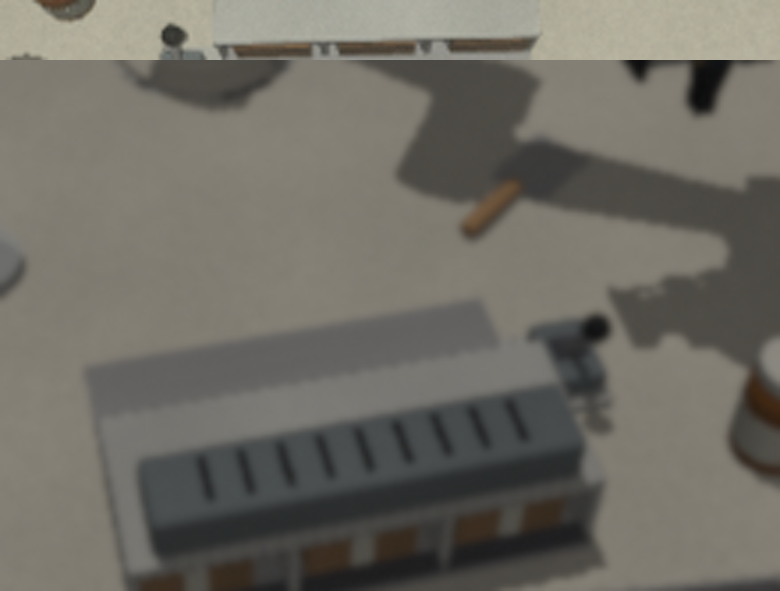

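The lever ball is at (595,327) in the scene view and (173,35) in the top strip. Both match the predictions for fully over, (594,328) and (172.6,35.9). The three cartons show in separate bays through the rear of the hood.

```bash
python3 -c "
from station import finish_job; print(finish_job())"
```

```text
the job is handed in; nothing more can be done
None
```

All three cartons are lying flat under the hood, each in its own bay, and the lamp lever is fully over. I handed the job in at about 45.5 s on the robot's clock; no verdict came back.

- **Cartons:** each was stood at the deck edge, tipped onto a broad face and slid in. In the top view their outer ends are flush with the hood's front edge to within about 3 mm.
- **Lever:** I pushed until it met the end stop (about 13 N). The ball's position in both cameras then matched the 1.0 rad position to about a pixel.
- **Surprises:** the carton for the right (-y) bay slipped about 4 mm in the grip while being set down. After release it was about 25 mm to the right of its lane. I found this once it lay flat, pushed it back sideways on the deck, and measured it within 2 mm of the lane before sliding it in.
- **Bystanders:** the jar, dish and spatula looked unmoved in the pictures. I did not measure the beaker or flask again; the arm never worked close to either.

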